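# Refill the prize-draw hopper and click its cap tight

## Task

Refill the prize-draw hopper: unscrew its orange cap counter-clockwise, swing it aside on its arm, and drop every green-banded capsule through the mouth into the hopper, leaving the red-banded one outside. Then swing the cap back over the mouth and screw it clockwise fully home, and keep turning until its ratchet has clicked and slipped at least once, by half a radian or more (do not turn it clockwise before that). Do not knock over the things standing round about.

Things in the scene. Friction and masses are not known exactly. Their poses are not given: they have to be found in the camera images.
- hopper: prize-draw capsule hopper, fixed to the table: clear box on a blue base with a blue top plate, 136 mm (its x) by 246 mm (its y). Origin: centre of its underside. In its frame the filler neck is at y = -55 mm, the arm's post at y = +45 mm (both x = 0). Inside (120 x 230 mm, 12 to 118 mm above the table) a slippery ramp under the neck carries capsules towards +y.
- mouth (a point): centre of the round filler mouth, at the level of its rim (140 mm above the table). The opening is 72 mm wide; the aluminium neck round it is 82 mm outside and stands 12 mm above the top plate.
- davit_pivot (a point): on the upright axis of the davit post, at the level of the rim, 100 mm from the mouth's centre. The post and the arm's hub reach 24 mm above the rim.
- cap_grip (a point): grip point of the orange cap (87 mm diameter): on its axis, amid the upright grip bar on its top. Bar: 14 mm thick (this frame's x), 64 mm long (y), 27 mm high; its top is 12 mm above this point, the cap's flat top 14 mm below. z is up. The frame turns with the cap and with the arm. With the cap home this point is 31 mm above the rim, and over the mouth when the arm is.
- davit (a joint): swing of the cap's arm about its post, rad: 0 = cap over the mouth (stop), growing counter-clockwise from above (away from the robot) to 1.5 (stop). Stays where left; takes about 1 N at the cap. The cap's plug blocks it until the cap is unscrewed by about 2 rad (2.4 to be sure). A hand that holds the grip bar must turn with the arm.
- thread (a joint): screw turn of the cap's inner plug relative to the arm, rad: 0 = screwed fully home, growing as the cap is unscrewed (counter-clockwise seen from above) to a stop at 2.8. The cap rises 3.6 mm per rad (10 mm in all). Turning it takes about 0.05 N m and it stays where it is left.
- ratchet (a joint): turn of the orange shell (with grip bar) relative to the inner plug, rad: 0 at the start, a stop: unscrewing, the shell drives the plug rigidly. Clockwise the shell carries the plug until the plug is home; then, at about 0.2 N m, it slips over spring teeth 0.63 rad apart and this value falls below 0 (first click passed at about -0.31, the next at -0.94).
- green_capsule_1: green-banded draw capsule: white upright cylinder, 38 mm diameter, 48 mm tall, with a green band round its middle and a green disc on its top. Origin: centre of its underside at the start (z of its frame runs along the cylinder's axis to the green disc). To be loaded; three to five of these are present.
- green_capsule_2: green-banded draw capsule: white upright cylinder, 38 mm diameter, 48 mm tall, with a green band round its middle and a green disc on its top. Origin: centre of its underside at the start (z of its frame runs along the cylinder's axis to the green disc). To be loaded; three to five of these are present.
- green_capsule_3: green-banded draw capsule: white upright cylinder, 38 mm diameter, 48 mm tall, with a green band round its middle and a green disc on its top. Origin: centre of its underside at the start (z of its frame runs along the cylinder's axis to the green disc). To be loaded; three to five of these are present.
- green_capsule_4: green-banded draw capsule: white upright cylinder, 38 mm diameter, 48 mm tall, with a green band round its middle and a green disc on its top. Origin: centre of its underside at the start (z of its frame runs along the cylinder's axis to the green disc). To be loaded; three to five of these are present.
- green_capsule_5: green-banded draw capsule: white upright cylinder, 38 mm diameter, 48 mm tall, with a green band round its middle and a green disc on its top. Origin: centre of its underside at the start (z of its frame runs along the cylinder's axis to the green disc). To be loaded; three to five of these are present.
- red_capsule: red-banded draw capsule: white upright cylinder, 38 mm diameter, 48 mm tall, with a red band round its middle and a red disc on its top. Origin: centre of its underside at the start (z of its frame runs along the cylinder's axis to the red disc). A void capsule: it stays out of the hopper.
- drink_can: drink can, 53 mm diameter, 134 mm tall, standing upright on the table, a bystander. Origin: centre of its underside.
- milk_carton: small drink carton with a straw, 42 x 59 x 195 mm, standing upright on the table, a bystander. Origin: centre of its underside.
- date_stamp: wooden hand stamp, 26 x 46 x 70 mm, standing upright on the table, a bystander. Origin: centre of its underside.
- yoghurt_pot: yoghurt pot, 72 mm diameter, 71 mm tall, standing upright on the table, a bystander. Origin: centre of its underside.

How it is judged (in metres and radians):
On the way, in this order (a step that is already met when the one before it is completed fails the run):
1. the cap is unscrewed and swung aside, clear of the mouth (value of joint davit above 0.9 rad), for 0.1 s.
2. every green-banded capsule is inside the hopper (x of green_capsule_1 in the frame of hopper between -0.062 and 0.062 m and y of green_capsule_1 in the frame of hopper between -0.117 and 0.117 m and z of green_capsule_1 in the frame of hopper between 0 and 0.115 m and x of green_capsule_2 in the frame of hopper between -0.062 and 0.062 m and y of green_capsule_2 in the frame of hopper between -0.117 and 0.117 m and z of green_capsule_2 in the frame of hopper between 0 and 0.115 m and x of green_capsule_3 in the frame of hopper between -0.062 and 0.062 m and y of green_capsule_3 in the frame of hopper between -0.117 and 0.117 m and z of green_capsule_3 in the frame of hopper between 0 and 0.115 m and x of green_capsule_4 in the frame of hopper between -0.062 and 0.062 m and y of green_capsule_4 in the frame of hopper between -0.117 and 0.117 m and z of green_capsule_4 in the frame of hopper between 0 and 0.115 m and x of green_capsule_5 in the frame of hopper between -0.062 and 0.062 m and y of green_capsule_5 in the frame of hopper between -0.117 and 0.117 m and z of green_capsule_5 in the frame of hopper between 0 and 0.115 m), for 0.2 s.
3. the cap is swung back over the mouth and screwed home (value of joint thread below 0.12 rad and value of joint davit below 0.05 rad), for 0.02 s.
4. with the cap home, its ratchet has clicked and slipped (all of step 3 and value of joint ratchet below -0.5 rad), for 0.1 s.
At the end, for the whole second after the job is handed in: Every green-banded capsule present lies at rest inside the hopper, the red-banded one is outside it, the arm is back over the mouth (within 0.05 rad), the cap is screwed home (within 0.12 rad) and its ratchet has slipped by more than 0.5 rad (all of step 2 and all of step 4 and not (x of red_capsule in the frame of hopper between -0.062 and 0.062 m and y of red_capsule in the frame of hopper between -0.117 and 0.117 m and z of red_capsule in the frame of hopper between 0 and 0.115 m) and linear speed of each of green_capsule_1, green_capsule_2, green_capsule_3, green_capsule_4, green_capsule_5 below 0.05 m/s); the robot touches nothing.
It fails at once if a bystander is knocked over (angle between any of drink_can, milk_carton, date_stamp, yoghurt_pot's own z axis and vertical above 0.7 rad).
It fails at once if the red-banded capsule is put into the hopper (x of red_capsule in the frame of hopper between -0.062 and 0.062 m and y of red_capsule in the frame of hopper between -0.117 and 0.117 m and z of red_capsule in the frame of hopper between 0 and 0.115 m).
Of green_capsule_1, green_capsule_2, green_capsule_3, green_capsule_4, green_capsule_5 only 3 to 5 are there at a start; the rules pass over those that are not, and their reading is None.
At some moment in a run one of green_capsule_1, green_capsule_2, green_capsule_3, green_capsule_4, green_capsule_5, red_capsule may be knocked a few centimetres aside while the robot is not near it.
It also fails if it takes over 210 s, if anything falls off the work surface, if the arm or the gripper's body presses on something with over 40 N, if the wrist force passes 120 N, or if a joint passes its speed limit or range.

## Robot

A 6-joint arm with a two-finger parallel gripper is mounted at the origin on a cart in front of the work surface, level with it; the furniture and walls round the work are solid. World frame = base frame: x ahead of the robot, y to its left, z up, the work surface at z = 0. Lengths are in mm, angles in rad, forces in N, time in s.
With the tool pointing down it reaches from about 325 to 1000 mm from the base axis. Payload 5.1 kg.
Tool frame: the origin (TCP) lies at the very end of the fingers, on their centre line; the grasp point (between the pads) lies 19 mm behind it; z points along the fingers, y is the line along which they close (so a half turn about z gives the same grasp; the last joint's range is limited). The gripper opens to 85 mm and grips with 20 to 120 N. Pads are 22 mm wide; open, the fingers measure 114 mm over their backs; the gripper's body (76 mm by 85 mm) begins 54 mm behind the grasp point. The pads swing forward as they close: fully open they stand 13 mm farther back than shut.
Start: joints at [-0.083, 0.124, 1.65, -0, 1.367, -0.083], TCP at [649.988, -0.028, 231.322] pointing down, gripper open.
Joint ranges: [-2.61, 2.61], [-1.02, 2.33], [0.03, 2.71], [-1.35, 4.49], [0.32, 2.68], [-2.91, 2.91]. Speed limits (rad/s): [2.57, 2.57, 3.14, 3.14, 3.14, 3.14].

## Interface

Orientations are given as a rotation vector (axis times angle).
In Python, from cell import ctrl, imaging gives the robot as it stands.
- The arm moves only by the shell command python3 -m inch 'ROWS' [FORCE]. ROWS is JSON, a list of rows, each a list of 7 numbers: the shift along the tool's x, y, z in m, then the turn, a rotation vector about the tool's x, y, z in degrees, then the opening, from 0 (shut) to 1 (fully open). In form: [[tx, ty, tz, wx, wy, wz, jaw], ...]. A call has exactly 8 rows; each row shifts and turns the commanded pose from where the row before left it, along the tool's axes as they then stand; what a row does not reach is not made up. A row lasts 1/12 s, in which the tool goes at most 41.7 mm and 7.16 degrees, less where a joint would pass 70% of its speed; a pose out of reach is approached as far as the arm can. A call is refused whole if a number of a shift passes 0.0417 or a number of a turn 7.16, either way. A call with a gripper value outside its range is refused whole. The fingers move at their own pace and stop on an object; FORCE is the grip in N (left out, the last holds). Time passes only in rows, so rows that do not move let the fingers close, or fill a call up. It gives the time, the measured TCP pose, the force, the opening and the grip force at its end, in the units of the state.
- ctrl.get_state(): the state, without advancing time (a new reading comes with each control period).
- imaging.camera(name): name is "scene" or "side" or "wrist"; returns a dict with "frame" (480x640x3 uint8, red, green, blue), "intrinsics" (3x3 intrinsics, pixels), "k1" (the pictures are not rectified: a ray, as slopes to the right and down, at radius r is drawn at 1 + k1 r^2 times it, then the intrinsics apply), "R" (3x3) and "t" (3): a world point X has camera coordinates R X + t. Camera axes: x right, y down, z forward; pixel columns grow to the right and rows downward; lengths in mm; the calibration is good to about 2 mm. A picture is of the moment at which its call begins. There is no depth.
- ctrl.sign_off(): hands the job in; it is judged then, once.
The state is a dict: "time": time; "joint_positions": joint angles; "dq": joint speeds; "joint_efforts": joint torques, N m; "tool_pos": TCP position; "tcp_rot": TCP orientation; "force": force on the tool from outside, world axes, zero at the start; "moment": the same for the moment, N m; "finger_gap": finger opening in mm; "finger_force": force on a finger pad.
Only numpy, scipy, OpenCV 4.12 (cv2) and the standard library are available. Lean on these libraries where they do the work, as an engineer would, in place of code of your own. Each camera call takes 0.05 s, during which the arm holds its last target. There are 200 camera calls.

## Working session

There is one attempt and no reset: what is moved stays moved. The work goes in short steps, Python scripts to look and compute and a shell command to move; the robot and the scene stay as the last step left them, time stands still between calls to the robot, and variables do not carry over. Pictures are saved under pics/ and viewed, at most 14 in all, crops included, and the job is handed in when it is done.

```bash
ls; mkdir -p pics
cat > h.py <<'E'
import numpy as np, cv2
from cell import ctrl, imaging
from scipy.spatial.transform import Rotation as Ro
def cam(n,save=None):
    c=imaging.camera(n)
    if save: cv2.imwrite('pics/'+save,c['frame'][:,:,::-1])
    return c
def ray(c,u,v):
    K=np.array(c['intrinsics']);R=np.array(c['R']);t=np.array(c['t'])
    d=cv2.undistortPoints(np.array([[[u,v]]],float),K,np.array([c['k1'],0,0,0.]))[0,0]
    return -R.T@t, R.T@np.array([d[0],d[1],1])
def onz(c,u,v,z):
    o,d=ray(c,u,v); return o+d*(z-o[2])/d[2]
def proj(c,X):
    r=cv2.projectPoints(np.array([X],float),cv2.Rodrigues(np.array(c['R']))[0],np.array(c['t'],float),np.array(c['intrinsics']),np.array([c['k1'],0,0,0.]))[0]
    return r[0,0]
def blobs(c,col,amin=40):
    hsv=cv2.cvtColor(c['frame'],cv2.COLOR_RGB2HSV); h,s,v=cv2.split(hsv)
    rng={'green':(40,85),'orange':(8,20),'red':(170,6),'blue':(95,125)}[col]
    m=((h>=rng[0])&(h<=rng[1])) if rng[0]<rng[1] else ((h>=rng[0])|(h<=rng[1]))
    m=(m&(s>90)&(v>50)).astype(np.uint8)
    n,l,st,ce=cv2.connectedComponentsWithStats(m)
    return [(ce[i].round(1).tolist(),st[i].tolist(),l==i) for i in range(1,n) if st[i][4]>=amin]
def state():
    s=ctrl.get_state(); print({k:np.round(s[k],3).tolist() for k in('time','joint_positions','tool_pos','tcp_rot','force','moment','finger_gap','finger_force')}); return s
E
python3 - <<'E'
from h import *
state()
for n in('scene','side','wrist'):
    c=cam(n,n+'0.png'); print(n,(-np.array(c['R']).T@np.array(c['t'])).round(), np.array(c['R']).round(2).tolist())
    for col in('green','orange','red'): print(col,[b[:2] for b in blobs(c,col)])
E
```

```text
pics
{'time': 0.0, 'joint_positions': [-0.083, 0.125, 1.652, -0.0, 1.367, -0.083], 'tool_pos': [649.388, 0.046, 230.02], 'tcp_rot': [-2.22, -2.22, 0.002], 'force': [-0.429, 0.257, 0.344], 'moment': [-0.04, 0.019, 0.026], 'finger_gap': 85.394, 'finger_force': 0.0}
scene [-678.  762. 1306.] [[-0.51, -0.86, -0.01], [-0.55, 0.33, -0.77], [0.66, -0.38, -0.64]]
green []
orange [([269.7, 7.9], [265, 0, 11, 20, 68]), ([287.7, 6.9], [272, 0, 30, 17, 186]), ([234.5, 13.5], [225, 3, 19, 24, 145]), ([283.5, 38.0], [279, 30, 10, 17, 87]), ([241.0, 48.4], [236, 41, 10, 17, 81]), ([284.6, 59.1], [280, 51, 10, 16, 82]), ([242.8, 70.0], [238, 62, 10, 17, 81]), ([284.7, 80.7], [282, 72, 8, 15, 50]), ([244.7, 90.4], [240, 82, 10, 17, 72]), ([502.2, 150.1], [496, 145, 15, 12, 111]), ([577.5, 167.0], [567, 162, 20, 12, 142]), ([592.5, 189.4], [585, 184, 20, 9, 43]), ([569.6, 206.8], [554, 193, 34, 26, 156]), ([521.3, 216.4], [515, 213, 14, 8, 56]), ([244.9, 224.5], [236, 219, 17, 15, 64]), ([223.8, 233.4], [220, 222, 14, 20, 43]), ([231.3, 231.7], [225, 223, 19, 15, 53]), ([341.8, 237.6], [336, 235, 13, 
[... 1630 characters left out ...]
2, 9, 84]), ([323.0, 419.0], [315, 414, 18, 9, 90])]
wrist [649.  82. 372.] [[1.0, 0.0, -0.0], [0.0, -0.95, 0.32], [-0.0, -0.32, -0.95]]
green [([119.2, 294.5], [98, 283, 32, 33, 267]), ([202.7, 303.7], [194, 299, 16, 12, 41]), ([95.3, 314.8], [83, 304, 25, 22, 427]), ([240.5, 401.9], [232, 394, 15, 20, 84]), ([224.1, 426.6], [213, 418, 23, 18, 320]), ([324.1, 435.1], [298, 430, 53, 16, 231])]
orange [([63.1, 31.6], [0, 0, 138, 75, 8251]), ([538.1, 10.3], [502, 0, 85, 24, 854]), ([635.2, 97.5], [629, 63, 11, 68, 397]), ([305.3, 275.4], [279, 258, 51, 38, 731])]
red [([512.4, 153.2], [405, 0, 235, 348, 66361]), ([302.6, 304.4], [292, 294, 22, 21, 302]), ([635.6, 318.3], [632, 315, 8, 9, 40])]
```

View pics/side0.png

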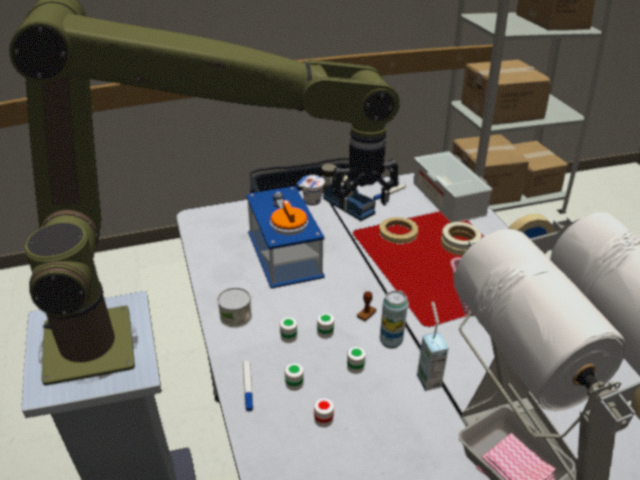

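View pics/scene0.png

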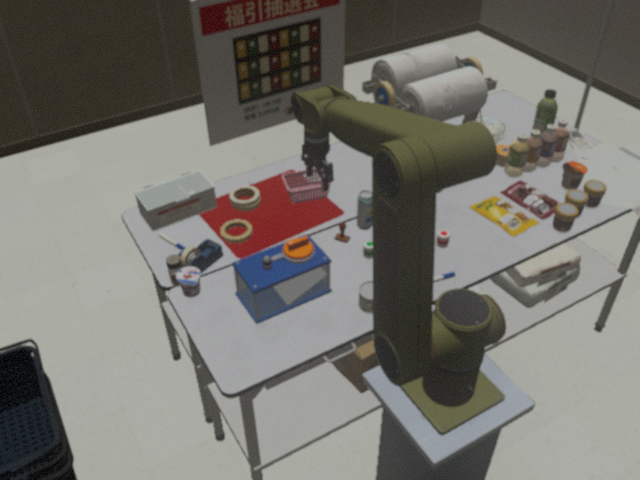

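View pics/wrist0.png

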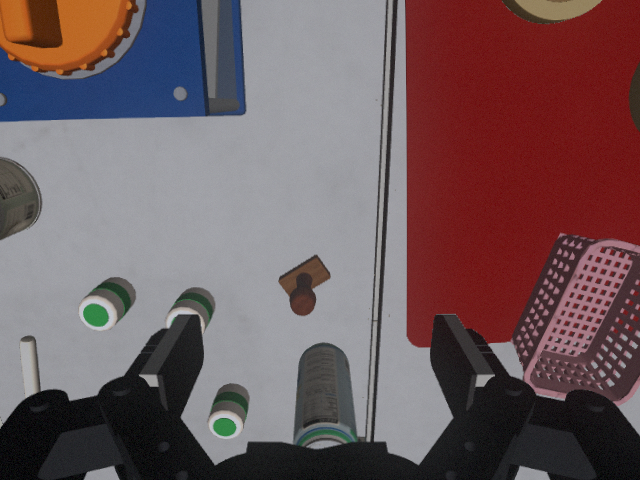

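The side view shows four green capsules at about (325,317), (288,322), (356,352) and (294,369), with the red one at (323,405). The hopper is at about (288,240) with the cap at (288,217). The wrist view shows the cap at top left and the stamp, can and pot standing around it.

Run:
```python
from h import *
c=cam('side')
for col in('green','red'):
    for ce,st,m in blobs(c,col): 
        if st[1]>310: print(col,ce,onz(c,*ce,48).round(1))
b=[x for x in blobs(c,'orange') if abs(x[0][0]-288)<8 and abs(x[0][1]-217)<8]
print('cap',onz(c,*b[0][0],155).round(1))
B=sorted(blobs(c,'blue'),key=lambda b:abs(b[0][0]-288)+abs(b[0][1]-225))[0]
print(B[:2])
ys,xs=np.nonzero(B[2])
P=np.array([onz(c,x,y,128)[:2] for x,y in zip(xs,ys)],np.float32)
print(cv2.minAreaRect(P), cv2.boxPoints(cv2.minAreaRect(P)))
for n,u,v,z in(('stamp',360,318,0),('can',394,298,134),('pot',235,292,71),('carton',433,340,195)): print(n,onz(c,u,v,z).round())
w=cam('wrist'); 
B=max(blobs(w,'blue'),key=lambda b:b[1][4]); print(B[:2])
print('wrist corner',onz(w,245,116,128),onz(w,0,121,128), onz(w,238,0,128))
```

```text
green [325.3, 317.6] [ 528.4 -111.8   48. ]
green [288.0, 322.0] [ 446.3 -101.2   48. ]
green [325.1, 330.9] [ 514.9 -151.6   48. ]
green [288.5, 335.3] [ 436.3 -141.4   48. ]
green [356.1, 352.1] [ 556.5 -230.7   48. ]
green [355.1, 366.0] [ 541.1 -266.7   48. ]
green [293.6, 368.7] [ 420.5 -236.8   48. ]
green [293.9, 382.8] [ 410.8 -273.1   48. ]
red [323.5, 404.8] [ 449.3 -343.    48. ]
red [323.1, 419.0] [ 438.1 -375.    48. ]
cap [516.7 140.9 155. ]
([280.6, 226.3], [246, 175, 78, 112, 2724])
((507.96466064453125, 155.18563842773438), (465.667724609375, 173.5549774169922), 81.14481353759766) [[386.3796  -61.51465]
 [557.86597 -88.23129]
 [629.5497  371.88593]
 [458.06335 398.60257]]
stamp [621. -88.  -0.]
can [ 653. -186.  134.]
pot [352.   5.  71.]
carton [ 642. -377.  195.]
([129.5, 74.4], [0, 0, 245, 122, 15474])
wrist corner [607.19609454  74.55764633 128.        ] [457.30460472  74.01697559 128.        ] [606.26162049 135.93176026 128.        ]
```

```bash
python3 -m inch '[[0.018,-0.0165,-0.012,0,0,0,1],[0.018,-0.0165,-0.012,0,0,0,1],[0.018,-0.0165,-0.012,0,0,0,1],[0.018,-0.0165,-0.012,0,0,0,1],[0.018,-0.0165,-0.012,0,0,0,1],[0.018,-0.0165,-0.012,0,0,0,1],[0.018,-0.0165,-0.012,0,0,0,1],[0,0,0,0,0,0,1]]' 40
python3 - <<'E'
from h import *
c=cam('wrist','w1.png')
for col in('orange','blue'):
  for b in blobs(c,col,300): print(col,b[:2])
E
```

```text
time: 0.92
tool_pos: [533.4, 128.6, 318.9]
tcp_rot: [2.216, 2.224, 0.007]
force: [0.4, 0.3, 1.7]
finger_gap: 85.3
finger_force: 0.0
orange ([577.6, 124.7], [544, 69, 91, 97, 1904])
orange ([292.7, 192.1], [236, 136, 114, 113, 9368])
orange ([394.5, 340.1], [376, 327, 38, 29, 432])
blue ([293.0, 109.6], [200, 0, 182, 264, 31206])
blue ([567.1, 7.9], [545, 0, 54, 27, 699])
```

View pics/w1.png

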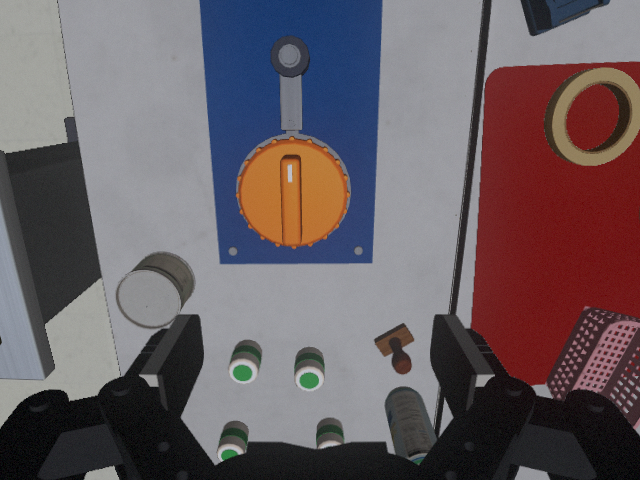

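The wrist view shows the cap disc centred at about (293,192) with the bar along image-vertical, and the hub at (291,55). The plate's front corners are at (220,264) and (372,263).

Run:
```python
from h import *
c=cam('wrist'); s=state()
print('front corners',onz(c,220,264,128),onz(c,372,263,128))
print('hub',onz(c,291,55,164)); print('disc',onz(c,293,192.3,155)); 
print('bar top ends',onz(c,290,155,183),onz(c,290,240,183)); 
# refine bar top: bright stripe / brightness edges
g=c['frame'][:,:,0].astype(int)
for r in(185,210,230): print(r,g[r,270:312].tolist())
print('left/right edges',[onz(c,*p,128)[:2].round(1) for p in((200,0),(382,0),(220,264),(372,263))])
```

```text
{'time': 1.017, 'joint_positions': [0.135, -0.141, 1.772, -0.0, 1.508, 0.133], 'tool_pos': [534.425, 126.478, 316.161], 'tcp_rot': [2.219, 2.222, 0.002], 'force': [0.167, -0.472, 0.52], 'moment': [-0.02, -0.038, 0.043], 'finger_gap': 85.304, 'finger_force': 0.0}
front corners [449.04126862  72.81972478 128.        ] [584.05770742  73.93631472 128.        ]
hub [516.79366463 240.3519009  164.        ]
disc [516.370238  143.4466497 155.       ]
bar top ends [516.19602007 175.2668142  183.        ] [515.14993714 114.31423183 183.        ]
185 [184, 190, 189, 184, 186, 189, 188, 189, 187, 128, 148, 163, 171, 187, 187, 187, 186, 189, 189, 187, 190, 186, 186, 188, 187, 185, 181, 177, 150, 87, 135, 186, 188, 188, 184, 188, 187, 187, 186, 186, 185, 187]
210 [186, 188, 188, 188, 186, 188, 188, 187, 187, 184, 108, 152, 164, 176, 186, 186, 189, 189, 184, 186, 189, 189, 187, 185, 189, 188, 183, 186, 180, 112, 93, 186, 189, 189, 187, 187, 185, 187, 187, 186, 186, 189]
230 [187, 188, 186, 186, 187, 186, 187, 186, 186, 187, 189, 105, 155, 170, 184, 188, 184, 187, 188, 188, 188, 184, 187, 188, 188, 186, 185, 184, 181, 137, 88, 161, 186, 189, 186, 188, 188, 186, 186, 187, 185, 187]
left/right edges [array([448.1, 282.6]), array([582.5, 282.7]), array([449. ,  72.8]), array([584.1,  73.9])]
```

```bash
python3 -m inch '[[0.0022,-0.0026,0.022,0,0,0,0.6],[0.0022,-0.0026,0.022,0,0,0,0.6],[0.0022,-0.0026,0.022,0,0,0,0.6],[0.0022,-0.0026,0.022,0,0,0,0.6],[0.0022,-0.0026,0.022,0,0,0,0.6],[0.0022,-0.0026,0.022,0,0,0,0.6],[0.0022,-0.0026,0.021,0,0,0,0.6],[0,0,0,0,0,0,0.6]]' 60
python3 -m inch '[[0,0,0,0,0,0,0],[0,0,0,0,0,0,0],[0,0,0,0,0,0,0],[0,0,0,0,0,0,0],[0,0,0,0,0,0,0],[0,0,0,0,0,0,0],[0,0,0,0,0,0,0],[0,0,0,0,0,0,0]]' 60
```

```text
time: 1.68
tool_pos: [512.7, 140.1, 155.7]
tcp_rot: [-2.218, -2.216, 0.015]
force: [-0.5, -0.2, -1.2]
finger_gap: 51.4
finger_force: 0.0
time: 2.35
tool_pos: [517.3, 141.2, 163.8]
tcp_rot: [2.22, 2.22, 0.003]
force: [0.6, -3.5, 5.2]
finger_gap: 12.2
finger_force: 62.1
```

```bash
for i in 1; do python3 -m inch '[[0,0,-0.00044,0,0,-7,0],[0,0,-0.00044,0,0,-7,0],[0,0,-0.00044,0,0,-7,0],[0,0,-0.00044,0,0,-7,0],[0,0,-0.00044,0,0,-7,0],[0,0,-0.00044,0,0,-7,0],[0,0,-0.00044,0,0,-7,0],[0,0,-0.00044,0,0,-7,0]]'; done
python3 -c "from h import *;state()"
```

```text
time: 3.02
tool_pos: [517.6, 141.6, 167.3]
tcp_rot: [0.909, 3.004, 0.003]
force: [1.5, -1.2, 4.7]
finger_gap: 12.5
finger_force: 62.0
{'time': 3.017, 'joint_positions': [0.167, -0.081, 1.968, 0.0, 1.25, -0.816], 'tool_pos': [517.589, 141.582, 167.327], 'tcp_rot': [0.909, 3.004, 0.003], 'force': [1.511, -1.236, 4.727], 'moment': [-0.147, -0.342, -0.077], 'finger_gap': 12.512, 'finger_force': 62.043}
```

```bash
python3 -m inch '[[0,0,-0.00044,0,0,-7,0],[0,0,-0.00044,0,0,-7,0],[0,0,-0.00044,0,0,-7,0],[0,0,-0.00044,0,0,-7,0],[0,0,-0.00044,0,0,-7,0],[0,0,-0.00044,0,0,-7,0],[0,0,-0.00044,0,0,-7,0],[0,0,-0.00044,0,0,-7,0]]'
python3 -m inch '[[0,0,-0.00044,0,0,-7,0],[0,0,-0.00044,0,0,-7,0],[0,0,-0.00044,0,0,-7,0],[0,0,-0.00044,0,0,-7,0],[0,0,-0.00044,0,0,-7,0],[0,0,-0.00044,0,0,-4,0],[0,0,0,0,0,0,0],[0,0,0,0,0,0,0.5]]'
python3 -c "from h import *;state()"
```

```text
time: 3.68
tool_pos: [517.4, 142.3, 170.8]
tcp_rot: [-0.607, 3.079, 0.003]
force: [1.5, 1.0, 6.1]
finger_gap: 12.7
finger_force: 62.0
time: 4.35
tool_pos: [516.3, 141.7, 172.2]
tcp_rot: [-1.592, 2.708, 0.0]
force: [0.2, -0.1, 0.2]
finger_gap: 23.1
finger_force: 0.0
{'time': 4.35, 'joint_positions': [0.167, -0.086, 1.965, 0.0, 1.263, -2.467], 'tool_pos': [516.264, 141.698, 172.167], 'tcp_rot': [-1.592, 2.708, 0.0], 'force': [0.213, -0.119, 0.165], 'moment': [-0.043, 0.005, 0.008], 'finger_gap': 23.131, 'finger_force': 0.0}
```

```bash
python3 -m inch '[[0,0,0,0,0,0,0.5],[0,0,-0.02,0,0,0,0.5],[0,0,-0.02,0,0,0,0.5],[0,0,0,0,0,7,0.5],[0,0,0,0,0,7,0.5],[0,0,0,0,0,7,0.5],[0,0,0,0,0,7,0.5],[0,0,0,0,0,7,0.5]]'
python3 -m inch '[[0,0,0,0,0,7,0.5],[0,0,0,0,0,7,0.5],[0,0,0,0,0,7,0.5],[0,0,0,0,0,7,0.5],[0,0,0,0,0,7,0.5],[0,0,0,0,0,7,0.5],[0,0,0,0,0,7,0.5],[0,0,0,0,0,7,0.5]]'
python3 -m inch '[[0,0,0,0,0,7,0.5],[0,0,0,0,0,7,0.5],[0,0,0,0,0,7,0.5],[0,0,0,0,0,7,0.5],[0,0,0,0,0,7,0.5],[0,0,0,0,0,7,0.5],[0,0,0,0,0,7,0.5],[0,0,0,0,0,7,0.5]]'
python3 -m inch '[[0,0,0,0,0,7,0.5],[0,0,0,0,0,7,0.5],[0,0,0,0,0,7,0.5],[0,0,0,0,0,7,0.5],[0,0,0,0,0,5,0.5],[0,0,0.02,0,0,0,0.5],[0,0,0.02,0,0,0,0.5],[0,0,0,0,0,0,0.5]]'
python3 -m inch '[[0,0,0,0,0,0,0],[0,0,0,0,0,0,0],[0,0,0,0,0,0,0],[0,0,0,0,0,0,0],[0,0,0,0,0,0,0],[0,0,0,0,0,0,0],[0,0,0,0,0,0,0],[0,0,0,0,0,0,0]]' 60
python3 -c "from h import *;s=state();R=Ro.from_rotvec(s['tcp_rot']).as_matrix();print(R.round(3))"
```

```text
time: 5.02
tool_pos: [515.5, 141.0, 210.6]
tcp_rot: [0.695, -3.061, 0.0]
force: [0.6, 0.1, -0.5]
finger_gap: 42.8
finger_force: 0.0
time: 5.68
tool_pos: [515.5, 141.0, 210.6]
tcp_rot: [-0.824, -3.029, 0.002]
force: [-0.0, -1.1, 0.5]
finger_gap: 42.5
finger_force: 0.0
time: 6.35
tool_pos: [515.5, 141.0, 210.6]
tcp_rot: [-2.15, -2.289, 0.004]
force: [0.2, -0.7, 0.3]
finger_gap: 42.5
finger_force: 0.0
time: 7.02
tool_pos: [512.9, 140.5, 166.5]
tcp_rot: [-2.705, -1.591, 0.015]
force: [-0.9, -0.5, -0.8]
finger_gap: 42.6
finger_force: 0.0
time: 7.68
tool_pos: [516.7, 141.5, 172.8]
tcp_rot: [2.707, 1.594, 0.002]
force: [-0.4, 0.3, 1.7]
finger_gap: 12.4
finger_force: 61.4
{'time': 7.683, 'joint_positions': [0.167, -0.086, 1.964, 0.0, 1.263, 0.673], 'tool_pos': [516.702, 141.455, 172.801], 'tcp_rot': [2.707, 1.594, 0.002], 'force': [-0.407, 0.339, 1.655], 'moment': [0.093, 0.109, -0.009], 'finger_gap': 12.435, 'finger_force': 61.44}
[[ 0.485  0.875  0.001]
 [ 0.875 -0.485  0.   ]
 [ 0.001  0.001 -1.   ]]
```

```bash
python3 -m inch '[[0.00555,0.00888,0,0,0,-6,0],[0.00555,0.00888,0,0,0,-6,0],[0.00555,0.00888,0,0,0,-6,0],[0.00555,0.00888,0,0,0,-6,0],[0.00555,0.00888,0,0,0,-6,0],[0.00555,0.00888,0,0,0,-6,0],[0.00555,0.00888,0,0,0,-6,0],[0.00555,0.00888,0,0,0,-6,0]]'
python3 -c "from h import *;state()"
```

```text
time: 8.35
tool_pos: [590.6, 175.4, 172.6]
tcp_rot: [-1.817, -2.56, -0.001]
force: [-4.3, 2.1, 3.6]
finger_gap: 12.6
finger_force: 61.8
{'time': 8.35, 'joint_positions': [0.201, 0.094, 1.784, 0.002, 1.265, -0.136], 'tool_pos': [590.57, 175.449, 172.556], 'tcp_rot': [-1.817, -2.56, -0.001], 'force': [-4.274, 2.105, 3.611], 'moment': [0.497, 0.85, -0.06], 'finger_gap': 12.558, 'finger_force': 61.752}
```

```bash
python3 -m inch '[[0.00555,0.00888,0,0,0,-6,0],[0.00555,0.00888,0,0,0,-6,0],[0.00555,0.00888,0,0,0,-6,0],[0.00555,0.00888,0,0,0,-6,0],[0.00555,0.00888,0,0,0,-6,0],[0,0,0,0,0,0,0],[0,0,0,0,0,0,0.5],[0,0,0,0,0,0,0.5]]'
python3 -m inch '[[0,0,0,0,0,0,0.5],[0,0,-0.03,0,0,0,0.5],[0,0,-0.03,0,0,0,0.5],[0,0,-0.03,0,0,0,0.5],[0,0,-0.03,0,0,0,0.5],[0,0,-0.03,0,0,0,0.5],[0,0,0,0,0,0,1],[0,0,0,0,0,0,1]]'
python3 - <<'E'
from h import *
s=state()
c=cam('side','side1.png'); cam('scene','scene1.png')
for col in('green','red'):
    for ce,st,m in blobs(c,col): 
        if st[1]>310: print(col,ce,onz(c,*ce,48).round(1))
E
```

```text
time: 9.02
tool_pos: [614.3, 220.2, 171.7]
tcp_rot: [1.102, 2.941, -0.0]
force: [0.7, 0.7, -0.1]
finger_gap: 35.8
finger_force: 0.0
time: 9.68
tool_pos: [615.4, 220.2, 325.3]
tcp_rot: [1.101, 2.937, 0.005]
force: [-1.2, 0.8, -0.5]
finger_gap: 65.7
finger_force: 0.0
{'time': 9.683, 'joint_positions': [0.262, 0.087, 1.533, -0.0, 1.515, -0.592], 'tool_pos': [615.351, 220.208, 325.287], 'tcp_rot': [1.101, 2.937, 0.005], 'force': [-1.214, 0.814, -0.492], 'moment': [-0.027, -0.04, 0.015], 'finger_gap': 65.71, 'finger_force': 0.0}
green [325.3, 317.6] [ 528.4 -111.8   48. ]
green [288.0, 321.9] [ 446.3 -100.9   48. ]
green [325.2, 330.9] [ 515.1 -151.6   48. ]
green [288.5, 335.3] [ 436.3 -141.4   48. ]
green [356.1, 352.1] [ 556.5 -230.7   48. ]
green [354.9, 365.9] [ 540.8 -266.4   48. ]
green [293.6, 368.7] [ 420.5 -236.8   48. ]
green [293.9, 382.8] [ 410.8 -273.1   48. ]
red [323.5, 404.8] [ 449.3 -343.    48. ]
red [323.0, 419.0] [ 438. -375.   48.]
```

View pics/side1.png

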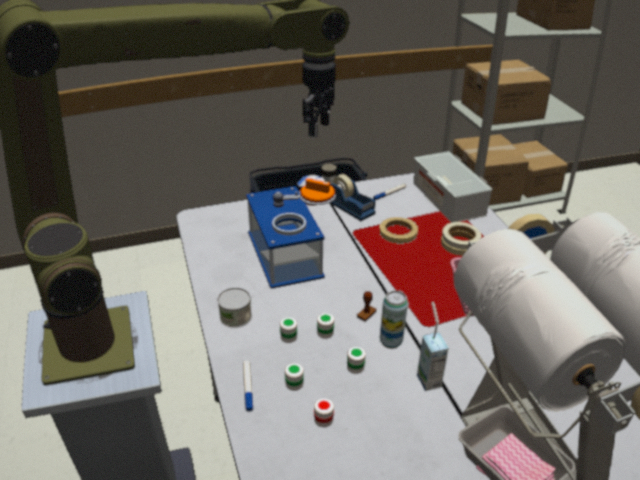

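Side view: the cap is swung aside to (318,190), the mouth is open at (289,223), and the capsules haven't moved.

```bash
python3 -m inch '[[0,0,0,0,0,7,0.7],[0,0,0,0,0,7,0.7],[0,0,0,0,0,7,0.7],[0,0,0,0,0,7,0.7],[0,0,0,0,0,7,0.7],[0,0,0,0,0,7,0.7],[0,0,0,0,0,7,0.7],[0,0,0,0,0,0,0.7]]'
python3 -m inch '[[-0.0416,-0.0107,0.02,0,0,0,0.7],[-0.0416,-0.0107,0.02,0,0,0,0.7],[-0.0416,-0.0107,0.02,0,0,0,0.7],[-0.0416,-0.0107,0.02,0,0,0,0.7],[-0.0416,-0.0107,0.02,0,0,0,0.7],[-0.0416,-0.0107,0.02,0,0,0,0.7],[-0.0416,-0.0107,0.02,0,0,0,0.7],[-0.0416,-0.0107,0.02,0,0,0,0.7]]'
python3 -m inch '[[0,0,0,0,0,0,0.7],[0,0,0.03,0,0,0,0.7],[0,0,0.03,0,0,0,0.7],[0,0,0.03,0,0,0,0.7],[0,0,0.03,0,0,0,0.7],[0,0,0.027,0,0,0,0.7],[0,0,0,0,0,0,0.7],[0,0,0,0,0,0,0.7]]' 
python3 -c "from h import *;state()"
```

```text
time: 10.45
tool_pos: [613.5, 220.1, 319.2]
tcp_rot: [-2.223, -2.217, 0.006]
force: [0.3, -0.7, 0.1]
finger_gap: 59.4
finger_force: 0.0
time: 11.12
tool_pos: [537.2, -73.5, 179.0]
tcp_rot: [-2.217, -2.224, 0.002]
force: [1.0, -0.9, 0.1]
finger_gap: 59.8
finger_force: 0.0
time: 11.78
tool_pos: [536.9, -71.3, 32.2]
tcp_rot: [-2.216, -2.22, 0.004]
force: [-0.4, 0.5, -0.3]
finger_gap: 59.8
finger_force: 0.0
{'time': 11.783, 'joint_positions': [-0.231, 0.103, 2.036, 0.0, 1.008, -0.233], 'tool_pos': [536.872, -71.34, 32.159], 'tcp_rot': [-2.216, -2.22, 0.004], 'force': [-0.371, 0.496, -0.3], 'moment': [-0.015, -0.006, 0.057], 'finger_gap': 59.798, 'finger_force': 0.0}
```

```bash
python3 -m inch '[[0,-0.0085,0,0,0,0,0.7],[-0.01,0,0.005,0,0,0,0.7],[-0.015,0,0.007,0,0,0,0.7],[-0.015,0,0.007,0,0,0,0.7],[0,0,0,0,0,0,0.7],[0,0,0,0,0,0,0.7],[0,0,0,0,0,0,0],[0,0,0,0,0,0,0]]' 40
python3 -m inch '[[0,0,0,0,0,0,0],[0,0,0,0,0,0,0],[0,0,0,0,0,0,0],[0,0,-0.03,0,0,0,0],[0,0,-0.03,0,0,0,0],[0,0,-0.03,0,0,0,0],[0,0,-0.03,0,0,0,0],[0,0,-0.03,0,0,0,0]]' 
python3 -c "from h import *;state()"
```

```text
time: 12.45
tool_pos: [530.9, -112.0, 16.4]
tcp_rot: [2.22, 2.221, 0.001]
force: [-3.5, -0.3, 20.9]
finger_gap: 37.0
finger_force: 39.4
time: 13.12
tool_pos: [529.9, -111.5, 166.2]
tcp_rot: [-2.22, -2.222, 0.0]
force: [-0.3, 0.1, -0.7]
finger_gap: 37.3
finger_force: 40.3
{'time': 13.117, 'joint_positions': [-0.307, -0.066, 1.956, 0.0, 1.252, -0.307], 'tool_pos': [529.889, -111.47, 166.229], 'tcp_rot': [-2.22, -2.222, 0.0], 'force': [-0.257, 0.1, -0.686], 'moment': [-0.018, -0.053, 0.013], 'finger_gap': 37.288, 'finger_force': 40.264}
```

```bash
python3 -m inch '[[0.0316,-0.0017,0,0,0,0,0],[0.0316,-0.0017,0,0,0,0,0],[0.0316,-0.0017,0,0,0,0,0],[0.0316,-0.0017,0,0,0,0,0],[0.0316,-0.0017,0,0,0,0,0],[0.0316,-0.0017,0,0,0,0,0],[0.0316,-0.0017,0,0,0,0,0],[0.0316,-0.0017,0,0,0,0,0]]'
python3 -m inch '[[0,0,0,0,0,0,0],[0,0,0.004,0,0,0,0],[0,0,0.004,0,0,0,0],[0,0,0,0,0,0,0],[0,0,0,0,0,0,0],[0,0,0,0,0,0,0],[0,0,0,0,0,0,0],[0,0,0,0,0,0,0]]'
python3 -c "from h import *;state()"
```

```text
time: 13.78
tool_pos: [516.0, 142.6, 164.9]
tcp_rot: [-2.221, -2.222, 0.0]
force: [1.2, -1.2, 0.3]
finger_gap: 37.1
finger_force: 40.3
time: 14.45
tool_pos: [517.0, 140.2, 157.5]
tcp_rot: [2.222, 2.22, 0.0]
force: [-0.2, 0.0, -0.1]
finger_gap: 37.2
finger_force: 40.3
{'time': 14.45, 'joint_positions': [0.165, -0.071, 1.977, -0.0, 1.236, 0.166], 'tool_pos': [516.982, 140.201, 157.477], 'tcp_rot': [2.222, 2.22, 0.0], 'force': [-0.166, 0.003, -0.106], 'moment': [0.05, 0.005, 0.007], 'finger_gap': 37.228, 'finger_force': 40.265}
```

Release, then look.

```bash
python3 -m inch '[[0,0,0,0,0,0,0.8],[0,0,0,0,0,0,0.8],[0,0,0,0,0,0,0.8],[0,0,0,0,0,0,0.8],[0,0,0,0,0,0,0.8],[0,0,-0.01,0,0,0,0.7],[0,0,-0.01,0,0,0,0.7],[0,0,0,0,0,0,0.7]]'
python3 - <<'E'
from h import *
s=state()
c=cam('side','side2.png')
cv2.imwrite('pics/s2.png',cv2.resize(c['frame'][170:370,200:440,::-1],None,fx=3,fy=3))
for col in('green','red'):
    for ce,st,m in blobs(c,col,20): 
        if st[1]>180: print(col,ce,st[4],onz(c,*ce,48).round(1))
E
```

```text
time: 15.12
tool_pos: [518.5, 141.1, 180.7]
tcp_rot: [2.219, 2.219, 0.007]
force: [0.6, 0.8, 1.0]
finger_gap: 60.0
finger_force: 0.0
{'time': 15.117, 'joint_positions': [0.166, -0.092, 1.955, 0.0, 1.273, 0.166], 'tool_pos': [518.453, 141.092, 180.72], 'tcp_rot': [2.219, 2.219, 0.007], 'force': [0.567, 0.809, 1.024], 'moment': [0.014, -0.014, 0.014], 'finger_gap': 60.04, 'finger_force': 0.0}
green [226.9, 314.8] 34 [322.5 -39.5  48. ]
green [288.0, 321.9] 46 [ 446.3 -100.9   48. ]
green [288.6, 335.2] 44 [ 436.6 -141.1   48. ]
green [356.2, 352.1] 56 [ 556.7 -230.8   48. ]
green [355.2, 366.0] 44 [ 541.3 -266.8   48. ]
green [293.6, 368.7] 60 [ 420.5 -236.8   48. ]
green [294.0, 382.8] 51 [ 411.  -273.1   48. ]
red [418.6, 268.1] 6442 [800.5 -12.5  48. ]
red [398.0, 228.9] 169 [820.1 157.9  48. ]
red [460.8, 237.6] 41 [963.4  71.8  48. ]
red [323.4, 404.9] 83 [ 449.  -343.1   48. ]
red [322.9, 419.0] 88 [ 437.8 -374.9   48. ]
```

View pics/s2.png

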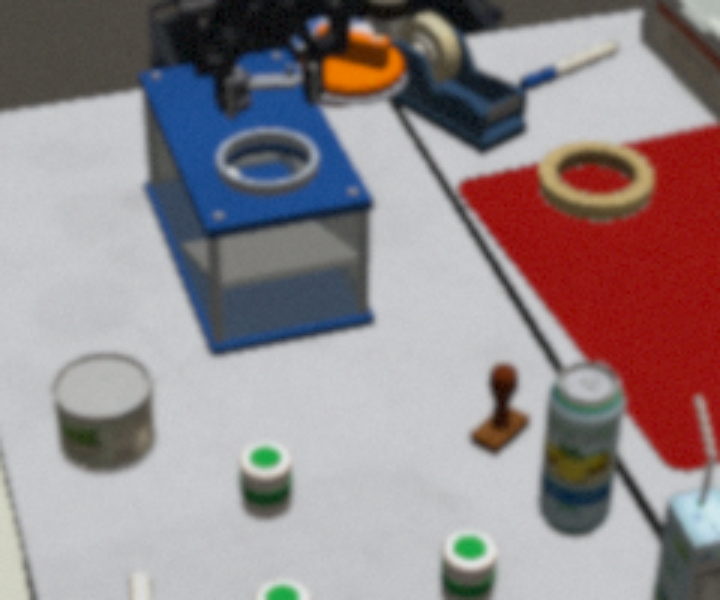

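The zoomed view shows an empty mouth at (268,160), so capsule A went in and slid away. The other three greens are in place.

```bash
python3 -m inch '[[-0.0302,-0.0088,0,0,0,0,0.7],[-0.0302,-0.0088,0,0,0,0,0.7],[-0.0302,-0.0088,0,0,0,0,0.7],[-0.0302,-0.0088,0,0,0,0,0.7],[-0.0302,-0.0088,0,0,0,0,0.7],[-0.0302,-0.0088,0,0,0,0,0.7],[-0.0302,-0.0088,0,0,0,0,0.7],[-0.0302,-0.0088,0,0,0,0,0.7]]'
python3 -m inch '[[0,0,0,0,0,0,0.7],[0,0,0.02,0,0,0,0.7],[0,0,0.02,0,0,0,0.7],[0,0,0.02,0,0,0,0.7],[0,0,0.02,0,0,0,0.7],[0,0,0.02,0,0,0,0.7],[0,0,0,0,0,0,0.7],[0,0,0,0,0,0,0.7]]'
python3 -c "from h import *;state()"
```

```text
time: 15.83
tool_pos: [445.8, -102.1, 177.6]
tcp_rot: [2.221, 2.221, 0.001]
force: [0.7, -0.5, -0.3]
finger_gap: 60.1
finger_force: 0.0
time: 16.5
tool_pos: [445.6, -100.2, 76.5]
tcp_rot: [-2.219, -2.22, 0.002]
force: [-0.4, 0.2, -0.5]
finger_gap: 59.4
finger_force: 0.0
{'time': 16.5, 'joint_positions': [-0.339, -0.159, 2.204, 0.0, 1.099, -0.339], 'tool_pos': [445.633, -100.203, 76.527], 'tcp_rot': [-2.219, -2.22, 0.002], 'force': [-0.44, 0.175, -0.496], 'moment': [0.031, -0.002, -0.046], 'finger_gap': 59.448, 'finger_force': 0.0}
```

```bash
python3 -m inch '[[0,0,0.0197,0,0,0,0.7],[0,0,0.0197,0,0,0,0.7],[0,0,0.0197,0,0,0,0.7],[0,0,0,0,0,0,0.7],[0,0,0,0,0,0,0],[0,0,0,0,0,0,0],[0,0,0,0,0,0,0],[0,0,0,0,0,0,0]]' 40
python3 -m inch '[[0,0,0,0,0,0,0],[0,0,-0.025,0,0,0,0],[0,0,-0.025,0,0,0,0],[0,0,-0.025,0,0,0,0],[0,0,-0.025,0,0,0,0],[0,0,-0.025,0,0,0,0],[0,0,-0.025,0,0,0,0],[0,0,0,0,0,0,0]]' 
python3 -c "from h import *;state()"
```

```text
time: 17.17
tool_pos: [448.2, -101.4, 20.4]
tcp_rot: [2.219, 2.219, 0.003]
force: [0.8, -0.2, 4.4]
finger_gap: 36.7
finger_force: 40.2
time: 17.83
tool_pos: [449.5, -101.9, 174.7]
tcp_rot: [2.214, 2.214, 0.007]
force: [1.8, -0.4, 1.1]
finger_gap: 36.6
finger_force: 40.3
{'time': 17.833, 'joint_positions': [-0.34, -0.276, 2.124, -0.0, 1.283, -0.34], 'tool_pos': [449.5, -101.925, 174.675], 'tcp_rot': [2.214, 2.214, 0.007], 'force': [1.771, -0.404, 1.054], 'moment': [0.039, -0.051, -0.013], 'finger_gap': 36.642, 'finger_force': 40.259}
```

```bash
python3 -m inch '[[0.0303,0.0087,0,0,0,0,0],[0.0303,0.0087,0,0,0,0,0],[0.0303,0.0087,0,0,0,0,0],[0.0303,0.0087,0,0,0,0,0],[0.0303,0.0087,0,0,0,0,0],[0.0303,0.0087,0,0,0,0,0],[0.0303,0.0087,0,0,0,0,0],[0.0303,0.0087,0,0,0,0,0]]'
python3 -m inch '[[0,0,0,0,0,0,0],[0,0,0.005,0,0,0,0],[0,0,0.005,0,0,0,0],[0,0,0,0,0,0,0],[0,0,0,0,0,0,0],[0,0,0,0,0,0,0],[0,0,0,0,0,0,0],[0,0,0,0,0,0,0]]'
python3 -c "from h import *;state()"
```

```text
time: 18.5
tool_pos: [515.7, 143.1, 167.5]
tcp_rot: [-2.221, -2.221, 0.001]
force: [0.5, -0.9, -0.9]
finger_gap: 36.9
finger_force: 40.3
time: 19.17
tool_pos: [516.1, 141.1, 158.5]
tcp_rot: [2.222, 2.22, 0.001]
force: [0.3, 0.6, -0.2]
finger_gap: 36.6
finger_force: 40.3
{'time': 19.167, 'joint_positions': [0.166, -0.074, 1.977, -0.0, 1.237, 0.167], 'tool_pos': [516.134, 141.078, 158.519], 'tcp_rot': [2.222, 2.22, 0.001], 'force': [0.282, 0.633, -0.189], 'moment': [-0.029, 0.042, -0.02], 'finger_gap': 36.623, 'finger_force': 40.291}
```

```bash
python3 -m inch '[[0,0,0,0,0,0,0.7],[0,0,0,0,0,0,0.7],[0,0,0,0,0,0,0.7],[0,0,0,0,0,0,0.7],[0,0,0,0,0,0,0.7],[0,0,-0.01,0,0,0,0.7],[0,0,-0.01,0,0,0,0.7],[0,0,0,0,0,0,0.7]]'
python3 -m inch '[[-0.031,0.00335,0,0,0,0,0.7],[-0.031,0.00335,0,0,0,0,0.7],[-0.031,0.00335,0,0,0,0,0.7],[-0.031,0.00335,0,0,0,0,0.7],[-0.031,0.00335,0,0,0,0,0.7],[-0.031,0.00335,0,0,0,0,0.7],[-0.031,0.00335,0,0,0,0,0.7],[-0.031,0.00335,0,0,0,0,0.7]]'
python3 - <<'E'
from h import *
s=state()
c=cam('side','side3.png')
for col in('green','red'):
    for ce,st,m in blobs(c,col,20): 
        if st[1]>180: print(col,ce,st[4],onz(c,*ce,48).round(1))
E
```

```text
time: 19.83
tool_pos: [517.6, 141.9, 181.6]
tcp_rot: [2.219, 2.219, 0.006]
force: [0.6, 0.2, -0.4]
finger_gap: 59.5
finger_force: 0.0
time: 20.5
tool_pos: [543.1, -108.1, 179.1]
tcp_rot: [2.221, 2.22, 0.001]
force: [0.2, -0.2, -1.0]
finger_gap: 59.9
finger_force: 0.0
{'time': 20.5, 'joint_positions': [-0.293, -0.051, 1.919, 0.0, 1.271, -0.293], 'tool_pos': [543.065, -108.089, 179.08], 'tcp_rot': [2.221, 2.22, 0.001], 'force': [0.192, -0.164, -1.037], 'moment': [0.066, -0.028, 0.07], 'finger_gap': 59.859, 'finger_force': 0.0}
green [226.7, 314.8] 38 [322.1 -39.4  48. ]
green [356.1, 352.1] 54 [ 556.5 -230.7   48. ]
green [355.3, 365.9] 45 [ 541.6 -266.6   48. ]
green [293.6, 368.7] 59 [ 420.5 -236.8   48. ]
green [293.8, 382.8] 51 [ 410.6 -273.    48. ]
red [419.9, 268.8] 6307 [802.4 -16.   48. ]
red [398.0, 228.9] 170 [820.1 157.9  48. ]
red [460.7, 237.6] 39 [963.2  71.9  48. ]
red [323.4, 404.9] 83 [ 449.  -343.1   48. ]
red [323.1, 419.0] 91 [ 438.1 -375.    48. ]
```

```bash
python3 -m inch '[[-0.0306,0.0034,0,0,0,0,0.7],[-0.0306,0.0034,0,0,0,0,0.7],[-0.0306,0.0034,0,0,0,0,0.7],[-0.0306,0.0034,0,0,0,0,0.7],[0,0,0.033,0,0,0,0.7],[0,0,0.033,0,0,0,0.7],[0,0,0.033,0,0,0,0.7],[0,0,0,0,0,0,0.7]]'
python3 -m inch '[[0,0,0,0,0,0,0.7],[0,0,0,0,0,0,0.7],[0,0,0,0,0,0,0.7],[0,0,0,0,0,0,0.7],[0,0,0,0,0,0,0.7],[0,0,0,0,0,0,0.7],[0,0,0,0,0,0,0.7],[0,0,0,0,0,0,0.7]]'
```

```text
time: 21.22
tool_pos: [551.8, -226.6, 71.9]
tcp_rot: [-2.213, -2.212, 0.006]
force: [-1.3, 0.9, -1.3]
finger_gap: 59.9
finger_force: 0.0
time: 21.88
tool_pos: [556.5, -228.9, 79.6]
tcp_rot: [2.221, 2.221, 0.0]
force: [0.1, 0.4, 0.1]
finger_gap: 59.6
finger_force: 0.0
```

```bash
python3 -m inch '[[-0.0015,0,0.0205,0,0,0,0.7],[0,0,0.0205,0,0,0,0.7],[0,0,0.0205,0,0,0,0.7],[0,0,0,0,0,0,0.7],[0,0,0,0,0,0,0],[0,0,0,0,0,0,0],[0,0,0,0,0,0,0],[0,0,0,0,0,0,0]]' 40
python3 -m inch '[[0,0,0,0,0,0,0],[0,0,-0.025,0,0,0,0],[0,0,-0.025,0,0,0,0],[0,0,-0.025,0,0,0,0],[0,0,-0.025,0,0,0,0],[0,0,-0.025,0,0,0,0],[0,0,-0.025,0,0,0,0],[0,0,0,0,0,0,0]]' 
python3 -m inch '[[0.031,-0.0034,0,0,0,0,0],[0.031,-0.0034,0,0,0,0,0],[0.031,-0.0034,0,0,0,0,0],[0.031,-0.0034,0,0,0,0,0],[0.031,-0.0034,0,0,0,0,0],[0.031,-0.0034,0,0,0,0,0],[0.031,-0.0034,0,0,0,0,0],[0.031,-0.0034,0,0,0,0,0]]'
python3 -m inch '[[0,0,0,0,0,0,0],[0,0,0,0,0,0,0],[0,0,0,0,0,0,0],[0,0,0,0,0,0,0],[0,0,0,0,0,0,0],[0,0,0,0,0,0,0],[0,0,0,0,0,0,0],[0,0,0,0,0,0,0]]'
```

```text
time: 22.55
tool_pos: [557.4, -230.9, 19.4]
tcp_rot: [2.22, 2.22, 0.001]
force: [0.0, -0.1, -0.2]
finger_gap: 37.0
finger_force: 40.0
time: 23.22
tool_pos: [559.6, -232.0, 175.2]
tcp_rot: [2.213, 2.214, 0.006]
force: [0.8, -0.9, 0.6]
finger_gap: 36.7
finger_force: 40.3
time: 23.88
tool_pos: [528.5, 19.1, 167.2]
tcp_rot: [-2.221, -2.221, 0.0]
force: [0.5, 0.5, -0.9]
finger_gap: 37.0
finger_force: 40.3
time: 24.55
tool_pos: [529.2, 17.1, 167.7]
tcp_rot: [2.223, 2.22, -0.0]
force: [0.1, -0.2, -0.7]
finger_gap: 37.1
finger_force: 40.3
```

```bash
python3 -m inch '[[0.031,-0.0032,0,0,0,0,0],[0.031,-0.0032,0,0,0,0,0],[0.031,-0.0032,0,0,0,0,0],[0.031,-0.0032,0,0,0,0,0],[0,0,0.005,0,0,0,0],[0,0,0.005,0,0,0,0],[0,0,0,0,0,0,0],[0,0,0,0,0,0,0]]'
python3 -m inch '[[0,0,0,0,0,0,0],[0,0,0,0,0,0,0],[0,0,0,0,0,0,0],[0,0,0,0,0,0,0],[0,0,0,0,0,0,0],[0,0,0,0,0,0,0],[0,0,0,0,0,0,0],[0,0,0,0,0,0,0]]'
```

```text
time: 25.22
tool_pos: [516.1, 140.7, 156.9]
tcp_rot: [-2.222, -2.22, 0.002]
force: [-0.4, 0.3, -0.9]
finger_gap: 36.7
finger_force: 40.3
time: 25.88
tool_pos: [516.4, 141.7, 157.8]
tcp_rot: [2.221, 2.221, 0.0]
force: [-1.1, 1.2, -1.6]
finger_gap: 37.0
finger_force: 40.3
```

```bash
python3 -m inch '[[0,0,0,0,0,0,0.7],[0,0,0,0,0,0,0.7],[0,0,0,0,0,0,0.7],[0,0,0,0,0,0,0.7],[0,0,0,0,0,0,0.7],[0,0,-0.01,0,0,0,0.7],[0,0,-0.01,0,0,0,0.7],[0,0,0,0,0,0,0.7]]'
python3 -m inch '[[-0.031,-0.008,0,0,0,0,0.7],[-0.031,-0.008,0,0,0,0,0.7],[-0.031,-0.008,0,0,0,0,0.7],[-0.031,-0.008,0,0,0,0,0.7],[-0.031,-0.008,0,0,0,0,0.7],[-0.031,-0.008,0,0,0,0,0.7],[-0.031,-0.008,0,0,0,0,0.7],[-0.031,-0.008,0,0,0,0,0.7]]'
python3 - <<'E'
from h import *
s=state()
c=cam('side','side4.png')
cv2.imwrite('pics/s4.png',cv2.resize(c['frame'][170:370,200:440,::-1],None,fx=3,fy=3))
for col in('green','red'):
    for ce,st,m in blobs(c,col,20): 
        if st[1]>180: print(col,ce,st[4],onz(c,*ce,48).round(1))
E
```

```text
time: 26.55
tool_pos: [518.1, 142.0, 181.1]
tcp_rot: [2.219, 2.219, 0.007]
force: [0.1, 0.6, 1.2]
finger_gap: 59.8
finger_force: 0.0
time: 27.22
tool_pos: [452.1, -107.8, 178.6]
tcp_rot: [2.22, 2.22, 0.001]
force: [0.2, -0.8, 0.1]
finger_gap: 59.7
finger_force: 0.0
{'time': 27.217, 'joint_positions': [-0.35, -0.264, 2.107, 0.0, 1.296, -0.35], 'tool_pos': [452.091, -107.82, 178.615], 'tcp_rot': [2.22, 2.22, 0.001], 'force': [0.244, -0.844, 0.112], 'moment': [0.031, -0.033, 0.028], 'finger_gap': 59.705, 'finger_force': 0.0}
green [226.6, 314.8] 37 [321.9 -39.3  48. ]
green [293.6, 368.7] 59 [ 420.5 -236.8   48. ]
green [293.7, 382.8] 49 [ 410.4 -273.    48. ]
red [437.3, 188.5] 23 [1017.9  317.6   48. ]
red [418.5, 268.1] 6446 [800.3 -12.4  48. ]
red [397.9, 229.0] 169 [819.6 157.5  48. ]
red [460.9, 237.7] 38 [963.4  71.4  48. ]
red [323.5, 404.8] 84 [ 449.3 -343.    48. ]
red [323.0, 419.0] 89 [ 438. -375.   48.]
```

View pics/s4.png

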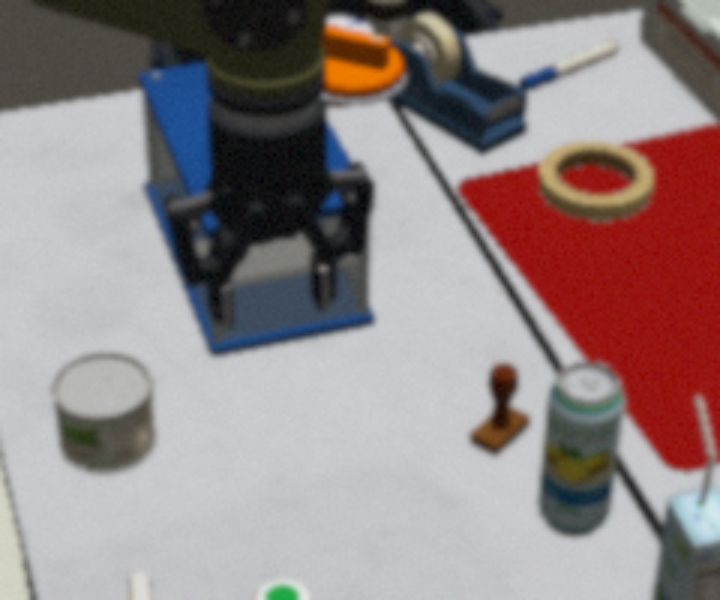

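The view shows the pick area cleared apart from D at the bottom edge (283,590). The gripper hides the mouth here.

```bash
python3 -m inch '[[-0.0324,-0.0077,0,0,0,0,0.7],[-0.0324,-0.0077,0,0,0,0,0.7],[-0.0324,-0.0077,0,0,0,0,0.7],[-0.0324,-0.0077,0,0,0,0,0.7],[0,0,0.033,0,0,0,0.7],[0,0,0.033,0,0,0,0.7],[0,0,0.033,0,0,0,0.7],[0,0,0,0,0,0,0.7]]'
python3 -m inch '[[0,0,0,0,0,0,0.7],[0,0,0,0,0,0,0.7],[0,0,0,0,0,0,0.7],[0,0,0,0,0,0,0.7],[0,0,0,0,0,0,0.7],[0,0,0,0,0,0,0.7],[0,0,0,0,0,0,0.7],[0,0,0,0,0,0,0.7]]'
```

```text
time: 27.93
tool_pos: [417.3, -233.4, 72.5]
tcp_rot: [-2.214, -2.212, 0.003]
force: [-2.0, 0.8, -0.2]
finger_gap: 59.7
finger_force: 0.0
time: 28.6
tool_pos: [421.7, -236.0, 79.0]
tcp_rot: [2.221, 2.221, 0.0]
force: [0.1, -0.6, -0.3]
finger_gap: 59.8
finger_force: 0.0
```

Grip, lift, and carry most of the way (12 rows of about 31.5, 8).

```bash
python3 -m inch '[[0,0,0.0203,0,0,0,0.7],[0,0,0.0203,0,0,0,0.7],[0,0,0.0203,0,0,0,0.7],[0,0,0,0,0,0,0.7],[0,0,0,0,0,0,0],[0,0,0,0,0,0,0],[0,0,0,0,0,0,0],[0,0,0,0,0,0,0]]' 40
python3 -m inch '[[0,0,0,0,0,0,0],[0,0,-0.025,0,0,0,0],[0,0,-0.025,0,0,0,0],[0,0,-0.025,0,0,0,0],[0,0,-0.025,0,0,0,0],[0,0,-0.025,0,0,0,0],[0,0,-0.025,0,0,0,0],[0,0,0,0,0,0,0]]' 
python3 -m inch '[[0.031,0.008,0,0,0,0,0],[0.031,0.008,0,0,0,0,0],[0.031,0.008,0,0,0,0,0],[0.031,0.008,0,0,0,0,0],[0.031,0.008,0,0,0,0,0],[0.031,0.008,0,0,0,0,0],[0.031,0.008,0,0,0,0,0],[0.031,0.008,0,0,0,0,0]]'
python3 -m inch '[[0,0,0,0,0,0,0],[0,0,0,0,0,0,0],[0,0,0,0,0,0,0],[0,0,0,0,0,0,0],[0,0,0,0,0,0,0],[0,0,0,0,0,0,0],[0,0,0,0,0,0,0],[0,0,0,0,0,0,0]]'
```

```text
time: 29.27
tool_pos: [422.5, -236.6, 19.2]
tcp_rot: [2.22, 2.22, 0.001]
force: [0.3, -0.1, -0.8]
finger_gap: 36.9
finger_force: 40.0
time: 29.93
tool_pos: [424.5, -237.9, 174.5]
tcp_rot: [2.213, 2.214, 0.003]
force: [0.6, -0.3, 0.6]
finger_gap: 36.9
finger_force: 40.3
time: 30.6
tool_pos: [485.4, 13.7, 167.3]
tcp_rot: [-2.221, -2.221, 0.0]
force: [1.1, -0.4, -0.7]
finger_gap: 36.5
finger_force: 40.3
time: 31.27
tool_pos: [485.5, 11.5, 167.8]
tcp_rot: [2.223, 2.22, 0.0]
force: [-0.2, -0.6, -1.1]
finger_gap: 36.7
finger_force: 40.3
```

```bash
python3 -m inch '[[0.0325,0.0077,0,0,0,0,0],[0.0325,0.0077,0,0,0,0,0],[0.0325,0.0077,0,0,0,0,0],[0.0325,0.0077,0,0,0,0,0],[0,0,0.005,0,0,0,0],[0,0,0.005,0,0,0,0],[0,0,0,0,0,0,0],[0,0,0,0,0,0,0]]'
python3 -m inch '[[0,0,0,0,0,0,0],[0,0,0,0,0,0,0],[0,0,0,0,0,0,0],[0,0,0,0,0,0,0],[0,0,0,0,0,0,0],[0,0,0,0,0,0,0],[0,0,0,0,0,0,0],[0,0,0,0,0,0,0]]'
```

```text
time: 31.93
tool_pos: [515.7, 141.1, 157.0]
tcp_rot: [-2.222, -2.22, 0.002]
force: [-0.4, -0.2, -0.3]
finger_gap: 37.1
finger_force: 40.4
time: 32.6
tool_pos: [516.4, 142.1, 157.8]
tcp_rot: [2.221, 2.221, 0.0]
force: [1.1, -0.6, -0.3]
finger_gap: 36.8
finger_force: 40.4
```

```bash
python3 -m inch '[[0,0,0,0,0,0,0.7],[0,0,0,0,0,0,0.7],[0,0,0,0,0,0,0.7],[0,0,-0.03,0,0,0,0.7],[0,0,-0.03,0,0,0,0.7],[0,0,-0.03,0,0,0,0.7],[0,0,-0.03,0,0,0,0.7],[0,0,-0.03,0,0,0,0.7]]'
python3 -m inch '[[-0.02,0,0,0,0,0,0.7],[-0.02,0,0,0,0,0,0.7],[-0.02,0,0,0,0,0,0.7],[0,0,0,0,0,0,0.7],[0,0,0,0,0,0,0.7],[0,0,0,0,0,0,0.7],[0,0,0,0,0,0,0.7],[0,0,0,0,0,0,0.7]]'
python3 - <<'E'
from h import *
s=state()
c=cam('wrist','w2.png');w=c
print(proj(c,[516.3,141.7,140]))
c=cam('side','side5.png')
for col in('green','red'):
    for ce,st,m in blobs(c,col,20): 
        if st[1]>180: print(col,ce,st[4],onz(c,*ce,48).round(1))
c2=cam('scene','scene5.png')
a=np.hstack([cv2.resize(w['frame'],(400,300)),cv2.resize(c['frame'],(400,300))])
b=np.hstack([cv2.resize(c2['frame'][130:370,100:420],(400,300)),cv2.resize(c['frame'][170:320,200:400],(400,300))])
cv2.imwrite('pics/m5.png',np.vstack([a,b])[:,:,::-1])
E
```

```text
time: 33.27
tool_pos: [516.2, 142.1, 309.4]
tcp_rot: [2.221, 2.221, 0.0]
force: [0.6, -0.2, 0.4]
finger_gap: 60.0
finger_force: 0.0
time: 33.93
tool_pos: [516.3, 82.8, 307.6]
tcp_rot: [-2.22, -2.222, 0.0]
force: [-0.1, -0.0, -0.1]
finger_gap: 59.7
finger_force: 0.0
{'time': 33.933, 'joint_positions': [0.056, -0.197, 1.835, 0.0, 1.504, 0.055], 'tool_pos': [516.313, 82.782, 307.64], 'tcp_rot': [-2.22, -2.222, 0.0], 'force': [-0.075, -0.008, -0.08], 'moment': [0.021, -0.007, 0.059], 'finger_gap': 59.667, 'finger_force': 0.0}
[317.15065012 134.72852832]
green [226.7, 314.8] 34 [322.1 -39.4  48. ]
red [418.6, 268.1] 6444 [800.5 -12.5  48. ]
red [397.9, 228.9] 169 [819.8 158.   48. ]
red [460.6, 237.6] 39 [962.9  72.   48. ]
red [323.6, 404.8] 85 [ 449.5 -343.    48. ]
red [323.0, 419.0] 87 [ 438. -375.   48.]
```

View pics/m5.png

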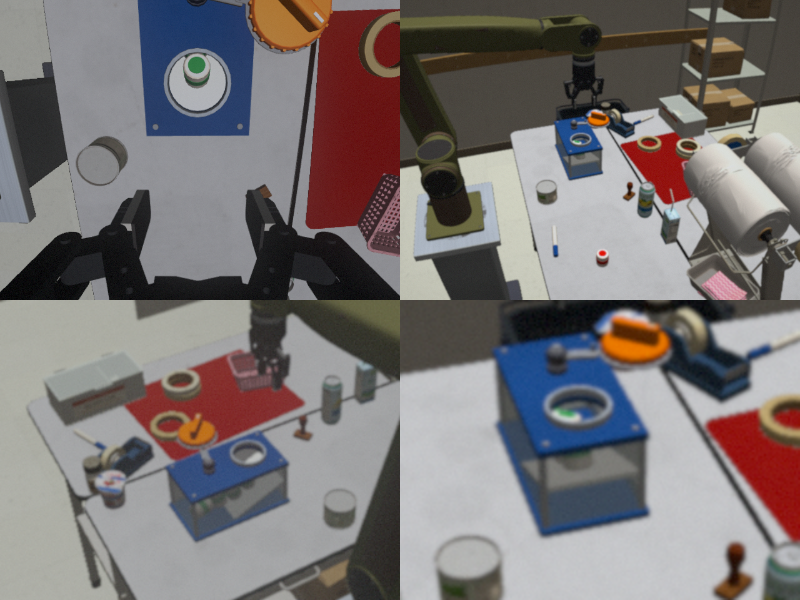

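The mosaic shows all four greens in the hopper: three at its +y end, and the last standing on the ramp with its disc seen through the mouth at (197,66). The red one is outside. No fifth green is visible, and the cap is aside at (290,15).

```bash
python3 -m inch '[[0.0173,0.0122,0,0,0,0,0.5],[0.0173,0.0122,0,0,0,0,0.5],[0.0173,0.0122,0,0,0,0,0.5],[0.0173,0.0122,0,0,0,0,0.5],[0.0173,0.0122,0,0,0,0,0.5],[0.0173,0.0122,0,0,0,0,0.5],[0.0173,0.0122,0,0,0,0,0.5],[0.0173,0.0122,0,0,0,0,0.5]]'
python3 -m inch '[[0,0,0,0,0,-7,0.5],[0,0,0,0,0,-7,0.5],[0,0,0,0,0,-7,0.5],[0,0,0,0,0,-7,0.5],[0,0,0,0,0,-7,0.5],[0,0,0,0,0,-7,0.5],[0,0,0,0,0,-7,0.5],[0,0,0,0,0,0,0.5]]'
python3 - <<'E'
from h import *
s=state(); print(Ro.from_rotvec(s['tcp_rot']).as_matrix()[:2].round(3))
c=cam('wrist','w3.png')
print(proj(c,[614.1,220.6,193]))
b=[x for x in blobs(c,'orange',1500)]
for x in b: print(x[:2],onz(c,*x[0],170).round(1))
E
```

```text
time: 34.75
tool_pos: [614.4, 221.7, 307.6]
tcp_rot: [-2.221, -2.222, 0.0]
force: [-0.3, -0.1, -0.3]
finger_gap: 43.0
finger_force: 0.0
time: 35.42
tool_pos: [613.9, 220.8, 307.6]
tcp_rot: [-1.097, -2.944, 0.0]
force: [-0.6, -0.7, -0.3]
finger_gap: 42.8
finger_force: 0.0
{'time': 35.417, 'joint_positions': [0.263, 0.094, 1.556, 0.0, 1.492, -0.595], 'tool_pos': [613.897, 220.791, 307.596], 'tcp_rot': [-1.097, -2.944, 0.0], 'force': [-0.59, -0.717, -0.349], 'moment': [-0.022, 0.008, 0.006], 'finger_gap': 42.844, 'finger_force': 0.0}
[[-0.756  0.654 -0.   ]
 [ 0.654  0.756 -0.   ]]
[316.73231785 232.03419893]
([318.0, 212.8], [258, 154, 120, 122, 10436]) [609.4 225.9 170. ]
```

View pics/w3.png

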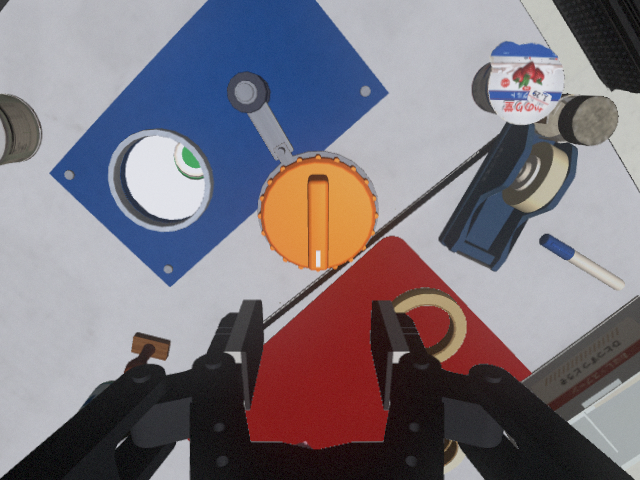

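The wrist view shows the bar upright in the picture at (318,220), aligned between the fingers. I'll descend and grip.

```bash
python3 -m inch '[[0,0,0.027,0,0,0,0.5],[0,0,0.027,0,0,0,0.5],[0,0,0.027,0,0,0,0.5],[0,0,0.027,0,0,0,0.5],[0,0,0.027,0,0,0,0.5],[0,0,0,0,0,0,0.5],[0,0,0,0,0,0,0.5],[0,0,0,0,0,0,0]]' 60
python3 -m inch '[[0,0,0,0,0,0,0],[0,0,0,0,0,0,0],[0,0,0,0,0,0,0],[0,0,0,0,0,0,0],[0,0,0,0,0,0,0],[0,0,0,0,0,0,0],[0,0,0,0,0,0,0],[0,0,0,0,0,0,0]]' 60
```

```text
time: 36.13
tool_pos: [614.8, 220.8, 174.6]
tcp_rot: [1.101, 2.94, 0.002]
force: [1.7, -0.6, -0.0]
finger_gap: 31.9
finger_force: 0.0
time: 36.8
tool_pos: [615.4, 220.8, 175.4]
tcp_rot: [1.099, 2.939, 0.004]
force: [1.0, 0.9, 6.4]
finger_gap: 12.4
finger_force: 61.5
```

```bash
python3 -m inch '[[-0.00459,-0.00941,0,0,0,6,0],[-0.00459,-0.00941,0,0,0,6,0],[-0.00459,-0.00941,0,0,0,6,0],[-0.00459,-0.00941,0,0,0,6,0],[-0.00459,-0.00941,0,0,0,6,0],[-0.00459,-0.00941,0,0,0,6,0],[-0.00459,-0.00941,0,0,0,6,0],[-0.00459,-0.00941,0,0,0,6,0]]'
python3 -m inch '[[-0.00459,-0.00941,0,0,0,6,0],[-0.00459,-0.00941,0,0,0,6,0],[-0.00459,-0.00941,0,0,0,6,0],[-0.00459,-0.00941,0,0,0,6,0],[-0.00459,-0.00941,0,0,0,6,0],[0,0,0,0,0,0,0],[0,0,0,0,0,0,0],[0,0,0,0,0,0,0]]'
python3 -c "from h import *;s=state();print(Ro.from_rotvec(s['tcp_rot']).as_matrix()[:2].round(3))"
```

```text
time: 37.47
tool_pos: [567.9, 154.1, 175.4]
tcp_rot: [2.205, 2.232, 0.007]
force: [2.5, -0.4, 5.3]
finger_gap: 12.7
finger_force: 61.4
time: 38.13
tool_pos: [517.2, 139.5, 175.3]
tcp_rot: [2.703, 1.592, 0.002]
force: [-1.1, -7.4, 8.3]
finger_gap: 12.7
finger_force: 61.7
{'time': 38.133, 'joint_positions': [0.165, -0.089, 1.962, -0.004, 1.266, 0.673], 'tool_pos': [517.182, 139.527, 175.262], 'tcp_rot': [2.703, 1.592, 0.002], 'force': [-1.07, -7.442, 8.348], 'moment': [-1.152, 0.212, 0.064], 'finger_gap': 12.743, 'finger_force': 61.701}
[[ 0.485  0.875  0.003]
 [ 0.875 -0.485 -0.004]]
```

```bash
python3 -m inch '[[0.0008,-0.0027,0,0,0,0,0],[0,0,0,0,0,0,0],[0,0,0,0,0,0,0],[0,0,0,0,0,0,0.5],[0,0,0,0,0,0,0.5],[0,0,0,0,0,0,0.5],[0.00097,0.00175,-0.02,0,0,0,0.5],[0,0,-0.02,0,0,0,0.5]]'
python3 -m inch '[[0,0,0,0,0,-7,0.5],[0,0,0,0,0,-7,0.5],[0,0,0,0,0,-7,0.5],[0,0,0,0,0,-7,0.5],[0,0,0,0,0,-7,0.5],[0,0,0,0,0,-7,0.5],[0,0,0,0,0,-7,0.5],[0,0,0,0,0,-7,0.5]]'
python3 -m inch '[[0,0,0,0,0,-7,0.5],[0,0,0,0,0,-7,0.5],[0,0,0,0,0,-7,0.5],[0,0,0,0,0,-7,0.5],[0,0,0,0,0,-7,0.5],[0,0,0,0,0,-7,0.5],[0,0,0,0,0,-7,0.5],[0,0,0,0,0,-7,0.5]]'
python3 -m inch '[[0,0,0,0,0,-7,0.5],[0,0,0,0,0,-7,0.5],[0,0,0,0,0,-7,0.5],[0,0,0,0,0,-7,0.5],[0,0,0,0,0,-7,0.5],[0,0,0,0,0,-7,0.5],[0,0,0,0,0,-7,0.5],[0,0,0,0,0,-7,0.5]]'
python3 -m inch '[[0,0,0,0,0,-7,0.5],[0,0,0,0,0,-5,0.5],[0,0,0,0,0,0,0.5],[0,0,0,0,0,0,0.5],[0,0,0,0,0,0,0.5],[0,0,0,0,0,0,0.5],[0,0,0,0,0,0,0.5],[0,0,0,0,0,0,0.5]]'
python3 - <<'E'
from h import *
s=state(); print(Ro.from_rotvec(s['tcp_rot']).as_matrix()[:2].round(3))
c=cam('wrist','w4.png')
print(proj(c,[516.3,141.6,193]))
for x in blobs(c,'orange',1500): print(x[:2],onz(c,*x[0],170).round(1))
E
```

```text
time: 38.8
tool_pos: [514.7, 143.3, 210.9]
tcp_rot: [-2.705, -1.594, 0.007]
force: [0.2, 0.4, 0.5]
finger_gap: 42.7
finger_force: 0.0
time: 39.47
tool_pos: [515.7, 143.6, 212.1]
tcp_rot: [-1.632, -2.683, 0.001]
force: [0.7, -0.1, -0.8]
finger_gap: 42.8
finger_force: 0.0
time: 40.13
tool_pos: [515.7, 143.6, 212.1]
tcp_rot: [-0.181, -3.135, -0.0]
force: [0.1, -0.1, -1.1]
finger_gap: 42.6
finger_force: 0.0
time: 40.8
tool_pos: [515.6, 143.6, 212.1]
tcp_rot: [1.312, -2.853, -0.001]
force: [0.4, 0.6, -0.7]
finger_gap: 42.7
finger_force: 0.0
time: 41.47
tool_pos: [516.1, 143.3, 212.8]
tcp_rot: [1.594, -2.707, -0.0]
force: [0.1, 0.3, -0.5]
finger_gap: 42.4
finger_force: 0.0
{'time': 41.467, 'joint_positions': [0.17, -0.118, 1.924, 0.0, 1.336, -2.464], 'tool_pos': [516.133, 143.26, 212.778], 'tcp_rot': [1.594, -2.707, -0.0], 'force': [0.067, 0.318, -0.466], 'moment': [-0.045, -0.011, -0.086], 'finger_gap': 42.421, 'finger_force': 0.0}
[[-0.485 -0.874 -0.   ]
 [-0.874  0.485  0.   ]]
[312.88965353 293.22130385]
([313.2, 262.4], [228, 181, 171, 171, 20103]) [513.7 136.9 170. ]
```

View pics/w4.png

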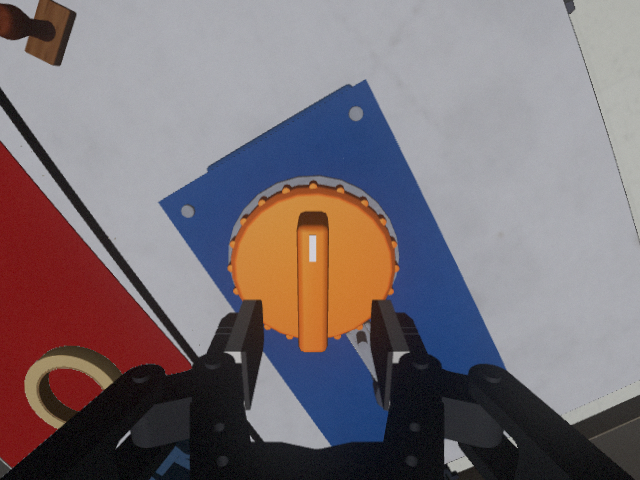

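The view shows the cap back over the mouth, with the bar at (313,280) upright between the fingers.

```bash
python3 -m inch '[[0.0015,-0.0008,0,0,0,0,0.5],[0,0,0.02,0,0,0,0.5],[0,0,0.02,0,0,0,0.5],[0,0,0,0,0,0,0.5],[0,0,0,0,0,0,0.5],[0,0,0,0,0,0,0],[0,0,0,0,0,0,0],[0,0,0,0,0,0,0]]' 70
python3 -m inch '[[0,0,0,0,0,0,0],[0,0,0,0,0,0,0],[0,0,0.00044,0,0,7,0],[0,0,0.00044,0,0,7,0],[0,0,0.00044,0,0,7,0],[0,0,0.00044,0,0,7,0],[0,0,0.00044,0,0,7,0],[0,0,0.00044,0,0,7,0]]'
python3 -c "from h import *;state()"
```

```text
time: 42.18
tool_pos: [517.1, 141.6, 174.6]
tcp_rot: [-1.593, 2.705, -0.002]
force: [-0.1, -0.4, 1.7]
finger_gap: 12.0
finger_force: 70.4
time: 42.85
tool_pos: [516.9, 141.9, 171.6]
tcp_rot: [-0.509, 3.098, 0.001]
force: [0.7, 0.0, 3.8]
finger_gap: 12.5
finger_force: 70.9
{'time': 42.85, 'joint_positions': [0.167, -0.085, 1.965, 0.0, 1.26, -1.729], 'tool_pos': [516.881, 141.85, 171.646], 'tcp_rot': [-0.509, 3.098, 0.001], 'force': [0.705, 0.007, 3.844], 'moment': [0.032, 0.093, -0.002], 'finger_gap': 12.452, 'finger_force': 70.89}
```

```bash
python3 -m inch '[[0,0,0.00044,0,0,7,0],[0,0,0.00044,0,0,7,0],[0,0,0.00044,0,0,7,0],[0,0,0.00044,0,0,7,0],[0,0,0.00044,0,0,7,0],[0,0,0.00044,0,0,7,0],[0,0,0.00044,0,0,7,0],[0,0,0.00044,0,0,7,0]]'
python3 -m inch '[[0,0,0.00044,0,0,7,0],[0,0,0.00044,0,0,7,0],[0,0,0.00044,0,0,7,0],[0,0,0.00044,0,0,7,0],[0,0,0.00044,0,0,7,0],[0,0,0.00044,0,0,7,0],[0,0,0.0002,0,0,7,0],[0,0,0,0,0,0,0]]'
python3 -c "from h import *;state()"
python3 -m inch '[[0,0,0,0,0,7,0],[0,0,0,0,0,7,0],[0,0,0,0,0,7,0],[0,0,0,0,0,7,0],[0,0,0,0,0,7,0],[0,0,0,0,0,7,0],[0,0,0,0,0,7,0],[0,0,0,0,0,0,0]]'
python3 -c "from h import *;state()"
```

```text
time: 43.52
tool_pos: [517.0, 142.3, 168.2]
tcp_rot: [1.005, 2.975, 0.004]
force: [-0.8, 1.5, 4.9]
finger_gap: 12.0
finger_force: 70.8
time: 44.18
tool_pos: [517.0, 142.5, 165.2]
tcp_rot: [2.145, 2.295, 0.005]
force: [1.3, 2.9, 4.4]
finger_gap: 12.1
finger_force: 70.8
{'time': 44.183, 'joint_positions': [0.168, -0.079, 1.971, 0.002, 1.247, 0.1], 'tool_pos': [517.047, 142.459, 165.15], 'tcp_rot': [2.145, 2.295, 0.005], 'force': [1.285, 2.869, 4.423], 'moment': [0.596, -0.112, -0.084], 'finger_gap': 12.08, 'finger_force': 70.782}
time: 44.85
tool_pos: [516.4, 142.3, 164.8]
tcp_rot: [-2.901, -1.204, -0.002]
force: [-1.0, 1.9, 5.1]
finger_gap: 12.3
finger_force: 71.0
{'time': 44.85, 'joint_positions': [0.168, -0.079, 1.971, 0.001, 1.248, 0.952], 'tool_pos': [516.36, 142.252, 164.805], 'tcp_rot': [-2.901, -1.204, -0.002], 'force': [-0.975, 1.873, 5.051], 'moment': [0.592, 0.047, -0.102], 'finger_gap': 12.329, 'finger_force': 70.996}
```

```bash
python3 -m inch '[[0,0,0,0,0,5,0],[0,0,0,0,0,5,0],[0,0,0,0,0,0,0],[0,0,0,0,0,0,0],[0,0,0,0,0,0,0],[0,0,0,0,0,0,0],[0,0,0,0,0,0,0],[0,0,0,0,0,0,0]]'
python3 -c "from h import *;print(state()['moment'])"
python3 -m inch '[[0,0,0,0,0,5,0],[0,0,0,0,0,5,0],[0,0,0,0,0,5,0],[0,0,0,0,0,0,0],[0,0,0,0,0,0,0],[0,0,0,0,0,0,0],[0,0,0,0,0,0,0],[0,0,0,0,0,0,0]]'
python3 -c "from h import *;print(state()['moment'])"
```

```text
time: 45.52
tool_pos: [516.6, 142.2, 164.8]
tcp_rot: [-2.993, -0.951, -0.003]
force: [-0.8, 3.5, 5.5]
finger_gap: 12.4
finger_force: 71.0
{'time': 45.517, 'joint_positions': [0.168, -0.079, 1.971, 0.001, 1.248, 1.123], 'tool_pos': [516.636, 142.184, 164.777], 'tcp_rot': [-2.993, -0.951, -0.003], 'force': [-0.765, 3.478, 5.487], 'moment': [0.67, 0.169, 0.001], 'finger_gap': 12.42, 'finger_force': 71.018}
[0.6695203  0.16901108 0.00111957]
time: 46.18
tool_pos: [516.7, 142.0, 164.8]
tcp_rot: [-3.092, -0.551, -0.003]
force: [0.4, 2.8, 4.9]
finger_gap: 12.4
finger_force: 71.0
{'time': 46.183, 'joint_positions': [0.168, -0.079, 1.971, 0.001, 1.248, 1.385], 'tool_pos': [516.712, 142.022, 164.806], 'tcp_rot': [-3.092, -0.551, -0.003], 'force': [0.396, 2.822, 4.865], 'moment': [0.513, 0.111, -0.077], 'finger_gap': 12.43, 'finger_force': 71.037}
[ 0.51284692  0.11146481 -0.07737335]
```

```bash
python3 -m inch '[[0,0,0,0,0,0,0.5],[0,0,0,0,0,0,0.5],[0,0,0,0,0,0,0.5],[0,0,-0.03,0,0,0,0.5],[0,0,-0.03,0,0,0,0.5],[0,0,-0.03,0,0,0,0.5],[0,0,-0.03,0,0,0,0.5],[0,0,-0.03,0,0,0,0.5]]'
python3 -m inch '[[0,0,0,0,0,0,0.5],[0,0,0,0,0,0,0.5],[0,0,0,0,0,0,0.5],[0,0,0,0,0,0,0.5],[0,0,0,0,0,0,0.5],[0,0,0,0,0,0,0.5],[0,0,0,0,0,0,0.5],[0,0,0,0,0,0,0.5]]'
python3 - <<'E'
from h import *
state()
w=cam('wrist','w6.png');c=cam('side','side6.png');c2=cam('scene','scene6.png')
a=np.hstack([cv2.resize(w['frame'],(400,300)),cv2.resize(c['frame'],(400,300))])
b=np.hstack([cv2.resize(c2['frame'][190:340,200:400],(400,300)),cv2.resize(c['frame'][170:320,200:400],(400,300))])
cv2.imwrite('pics/m6.png',np.vstack([a,b])[:,:,::-1])
for x in blobs(c,'red',40): 
  if x[0][1]>380: print(onz(c,*x[0],48))
E
```

```text
time: 46.85
tool_pos: [515.6, 141.2, 314.3]
tcp_rot: [3.093, 0.547, -0.002]
force: [0.6, -1.0, -0.1]
finger_gap: 42.8
finger_force: 0.0
time: 47.52
tool_pos: [516.0, 141.5, 313.2]
tcp_rot: [3.094, 0.546, -0.001]
force: [0.1, -1.2, 0.2]
finger_gap: 42.6
finger_force: 0.0
{'time': 47.517, 'joint_positions': [0.167, -0.17, 1.803, -0.0, 1.51, 1.389], 'tool_pos': [515.982, 141.507, 313.202], 'tcp_rot': [3.094, 0.546, -0.001], 'force': [0.089, -1.165, 0.196], 'moment': [-0.017, -0.063, -0.045], 'finger_gap': 42.605, 'finger_force': 0.0}
[ 449.22767393 -343.18285544   48.        ]
[ 438.1433754  -375.04641508   48.        ]
```

View pics/m6.png

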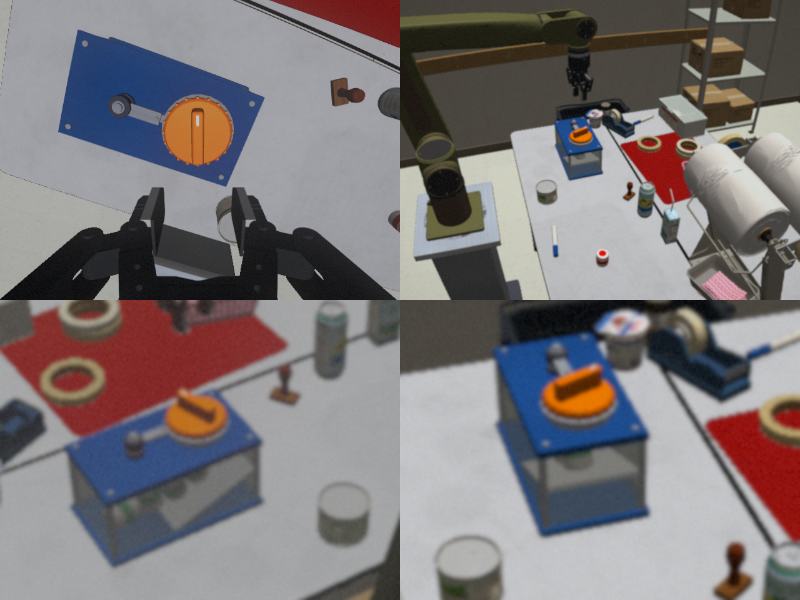

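The mosaic shows the cap home over the mouth at (197,130), with its bar turned to the expected angle. The capsules are inside, the red one is outside and the bystanders are standing.

```bash
python3 -c "from h import *;print(ctrl.sign_off())"
```

```text
the job is handed in; nothing more can be done
None
```

I handed the job in with all four green capsules I could find inside the hopper, the red one outside, and the cap screwed home with its ratchet slipped about 1.2 rad by commanded turn; the hand-in reported no verdict.

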